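# Hold the scraps bin open with its pedal, then let the lid down softly

## Task

My hands are full of vegetable peelings, so open the green-lidded scraps bin for me: press its pedal all the way down with the fingertips and keep the lid wide open for a good three seconds. Then ease the pedal back up so that the lid comes down under control and shuts without slamming, and take your hand away. Use only the pedal: do not touch or lift the lid, do not lift, tip or shift the bin, and leave the black-lidded bin, the canister, the oil bottle and the mug as they stand.

Things in the scene. Friction and masses are not known exactly. Their poses are not given: they have to be found in the camera images.
- green_bin: The scraps bin: a worktop pedal bin, steel shell 170 mm across on a black plastic base ring, 215 mm high to the rim and 240 mm with its green lid shut; 2.2 kg, standing loose on the worktop. Origin: centre of its underside on the worktop; z up; its pedal sticks out towards its own -x, the lid hinge and a black spine are at +x. The outer face of the base ring is 88 mm from the origin.
- green_pad (a point): Point to press: middle of the top face of the green-lidded bin's pedal, which is a plate 45 mm deep (bin x), 70 mm wide (bin y) with a ribbed rubber top. Lies 136 mm out from the bin's origin towards bin -x, 51 mm above the worktop at rest and 23 mm when fully down. Moves with the pedal. The plate reaches from 115 to 159 mm out, so its inner edge is 27 mm clear of the base ring.
- green_pedal (a joint): Pedal angle of the green-lidded bin, rad: 0 up (at rest), 0.2 fully down at its stop (28 mm of travel at the pad, nearly straight down). The lever pivots about a level axis under the middle of the bin, 30 mm above the worktop. There is no return spring: the lid's weight pushes the pedal up with about 5 to 9 N at the pad near the closed position, falling to 1 to 3 N when wide open.
- green_lid (a joint): Lid angle of the green-lidded bin, rad: 0 shut, 1.15 wide open, when it stands nearly upright at the back of the bin, its edge up to about 390 mm above the worktop. A push rod ties it to the pedal: lid angle = 5.75 x pedal angle, so 1 mm of pad travel turns the lid about 0.041 rad. If the pedal is let go the lid falls and slams.
- green_lid_top (a point): Middle of the green lid's top face (240 mm above the worktop when shut). Moves with the lid.
- black_bin: A second pedal bin of the same make and size with a black lid, for other rubbish; not to be used. Origin and axes as for the green-lidded bin.
- black_lid (a joint): Lid angle of the black-lidded bin, rad: 0 shut. It stays shut.
- canister: White ceramic canister with a wooden lid, 82 mm across, 123 mm high, loose, standing between the bins. Origin: centre of its underside.
- oil: Green glass oil bottle, 66 mm across, 230 mm high, loose. Origin: centre of its underside.
- mug: Blue mug, 80 mm across and 90 mm high, handle towards its own +y, loose. Origin: centre of its underside.
Things that resemble listed ones, but are neither listed nor needed, are in the scene too. Of the things that look like the mug, the middle-sized one is meant.

How it is judged (in metres and radians):
On the way, in this order (a step that is already met when the one before it is completed fails the run):
1. the green lid has been held wide open (over 1.0 rad) for 2.5 s (value of joint green_lid above 1 rad), for 2.5 s.
2. the green lid is down again and shut (value of joint green_lid below 0.04 rad), for 0.2 s.
At the end, for the whole second after the job is handed in: The green lid is shut (under 0.04 rad) with its pedal up, the green-lidded bin upright, at rest and within 20 mm of where it stood, the black-lidded bin shut, and it, the canister, the bottle and the mug upright and within 15 mm of where they stood (value of joint each of green_lid, black_lid below 0.04 rad and value of joint green_pedal below 0.01 rad and distance of green_bin from where it was at the start of the episode below 0.02 m and angle between green_bin's own z axis and vertical below 0.05 rad and linear speed of green_bin below 0.02 m/s and distance of each of black_bin, canister, oil, mug from where it was at the start of the episode below 0.015 m and angle between each of black_bin, canister, oil, mug's own z axis and vertical below 0.1 rad); the robot touches nothing.
It fails at once if the green lid slams: it closes at over 2 rad/s in the last 0.4 rad (value of joint green_lid below 0.4 rad and velocity of joint green_lid below -2 rad/s).
It fails at once if the robot touches the green lid (over 1 N) (contact force between any of the arm, the fingers and green_lid above 1 N).
It fails at once if the pedal is pressed with the arm or the gripper's body instead of the fingers (over 2 N) (contact force between the arm and green_pedal above 2 N).
It fails at once if the green-lidded bin is shifted over 20 mm, lifted or tipped over 0.1 rad (distance of green_bin from where it was at the start of the episode above 0.02 m or angle between green_bin's own z axis and vertical above 0.1 rad).
It fails at once if the black-lidded bin is opened, or it, the canister, bottle or mug is moved over 15 mm or tipped (value of joint black_lid above 0.1 rad or distance of any of black_bin, canister, oil, mug from where it was at the start of the episode above 0.015 m or angle between any of black_bin, canister, oil, mug's own z axis and vertical above 0.25 rad).
It also fails if it takes over 53 s, if anything falls off the work surface, if the arm or the gripper's body presses on something with over 40 N, if the wrist force passes 120 N, or if a joint passes its speed limit or range.

## Robot

A 6-joint arm with a two-finger parallel gripper is mounted at the origin on the work surface. World frame = base frame: x ahead of the robot, y to its left, z up, the work surface at z = 0. Lengths are in m, angles in degrees, forces in N, time in s.
With the tool pointing down it reaches from about 0.4 to 0.825 m from the base axis. Payload 7 kg.
Tool frame: the origin (TCP) lies on the centre line of the jaws, within the pads' length; the fingertips stand r.tip_reach ahead of it and the grasp point (between the pads) is the TCP (r.tip_reach is the distance from the TCP to the fingertips, in m); z points along the fingers, y is the line along which they close (so a half turn about z gives the same grasp; the last joint's range is limited). The gripper opens to 88 mm and grips with 3 to 60 N. Pads are 19 mm wide; open, the fingers measure 130 mm over their backs; the gripper's body (78 mm by 193 mm) begins 47 mm behind the grasp point.
Start: joints at [86.522, 20.546, 0.682, 0, -70.136, -16.507], TCP at [0.231, 0.634, 0.246] pointing down, gripper open.
Joint ranges: [-176.03, 176.03], [-82.01, 121.73], [-58.28, 71.71], [-173.87, 95.51], [-174.79, -0.11], [-173.66, 173.66]. Speed limits (degrees/s): [136.94, 136.94, 172.46, 180, 180, 180].

## Interface

Orientations are given as [roll, pitch, yaw] about the fixed x, y, z axes, in that order (R = Rz(yaw) Ry(pitch) Rx(roll)).
In Python, from plant import sensors, cams, r gives the robot as it stands.
- The arm moves only by the tool drive_tool, never from a script. Its argument "rows" is a list of rows, each an object of numbers: "fingers": the gripper's target within -1 to 1 (fully open at 1, half-way at 0, shut at -1); "x", "y", "z": the shift along the tool's x, y, z in m; "spin": the turn about the tool's z in rad. A call has 1 to 10 rows; each row is the pose to reach, as a shift and turn from the pose commanded when the call began, along the tool's axes at that moment; what a row does not reach only later rows make up. A row lasts 1/8 s, in which the tool goes at most 62.5 mm and 10.7 degrees, less where a joint would pass 70% of its speed; a pose out of reach is approached as far as the arm can. A call with a gripper value outside its range is refused whole. The fingers move at their own pace and stop on an object; "newtons" is the grip in N (left out, the last holds). Time passes only in rows, so rows that repeat a pose let the fingers close. It gives the time, the measured TCP pose, the force, the opening and the grip force at its end, in the units of the state.
- sensors.get_state(): the state, without advancing time (a new reading comes with each control period).
- cams.capture(name): name is "scene" or "top"; returns a dict with "pixels" (480x640x3 uint8, red, green, blue), "intrinsics" (3x3 intrinsics, pixels), "eye" and "orientation" of the camera in the world. Camera axes: x right, y up, looking along -z (the intrinsics and any distortion apply to the point x, -y, -z); pixel columns grow to the right and rows downward; lengths in m; the calibration is good to about 2 mm. A picture is of the moment at which its call begins. There is no depth.
- r.close_job(): hands the job in; it is judged then, once.
The state is a dict: "time_s": time; "joints": joint angles; "qd": joint speeds; "joint_torque": joint torques, N m; "tcp_pos": TCP position; "eef_rot": TCP orientation; "contact_force": force on the tool from outside, world axes, zero at the start; "moment": the same for the moment, N m; "gripper_width": finger opening in m; "gripper_force": force on a finger pad.
Only numpy, scipy, OpenCV 4.12 (cv2) and the standard library are available. Lean on these libraries where they do the work, as an engineer would, in place of code of your own. Each camera call takes 0.05 s, during which the arm holds its last target. There are 200 camera calls.

## Working session

There is one attempt and no reset: what is moved stays moved. The work goes in short steps, Python scripts to look and compute and a tool call to move; the robot and the scene stay as the last step left them, time stands still between calls to the robot, and variables do not carry over. Pictures are saved under pics/ and viewed, at most 10 in all, crops included, and the job is handed in when it is done.

Besides the shell and the picture viewer there is one more tool, called after "Request:" as a command line: name --argument value ..., lists and objects as JSON in quotes. drive_tool: Moves the arm, as the interface text tells. Its arguments: {"type":"object","properties":{"rows":{"type":"array"},"newtons":{"type":"number"}},"required":["rows"]}

```bash
mkdir -p pics; ls; python3 - <<'E'
from plant import sensors,cams,r
import cv2,numpy as np
print(r.tip_reach,sensors.get_state())
for n in("scene","top"):
    c=cams.capture(n); print(n,{k:v for k,v in c.items() if k!="pixels"})
    cv2.imwrite(f"pics/{n}0.png",c["pixels"][:,:,::-1]); np.savez(f"{n}0.npz",**c)
E
```

```text
pics
0.019 {'time_s': 0.0, 'joints': array([ 8.65227588e+01,  2.05910924e+01,  6.34871989e-01, -2.16920091e-02,
       -7.01343979e+01, -1.65049090e+01]), 'qd': array([ 0.03421858, -0.05485703, -0.03969598, -0.01309504, -0.01474271,
       -0.08020942]), 'joint_torque': array([ 1.34705337e-03, -5.82720566e+01,  2.93057781e+01,  6.99706122e+00,
        7.29577179e-03, -1.50381425e-04]), 'tcp_pos': array([0.23054601, 0.63393428, 0.24462991]), 'eef_rot': array([ 1.79907322e+02, -6.19545819e-03, -1.99895326e+01]), 'contact_force': array([-0.25014745,  0.30836196,  0.49962338]), 'moment': array([-0.00474249, -0.01226737,  0.0181351 ]), 'gripper_force': 0.0, 'gripper_width': 0.08781762870753278}
scene {'intrinsics': array([[532.84758122,   0.        , 319.32989615],
       [  0.        , 532.84758122, 244.99030223],
       [  0.        ,   0.        ,   1.        ]]), 'eye': array([ 0.82667644, -0.52245952,  1.5628518 ]), 'orientation': array([18.74286186, -0.50515265, 25.87040716])}
top {'intrinsics': array([[543.00759167,   0.        , 318.17608103],
       [  0.        , 543.00759167, 245.04483314],
       [  0.        ,   0.        ,   1.        ]]), 'eye': array([ 0.36736648, -0.09377037,  1.72091451]), 'orientation': array([ 10.14046029,   0.44154975, -91.16463951])}
```

View pics/scene0.png

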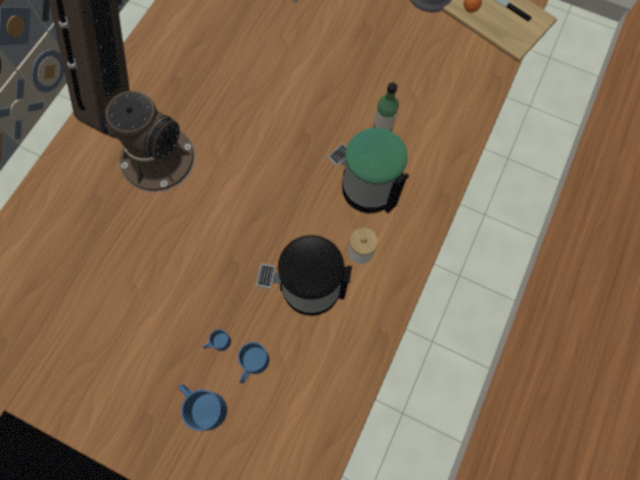

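View pics/top0.png

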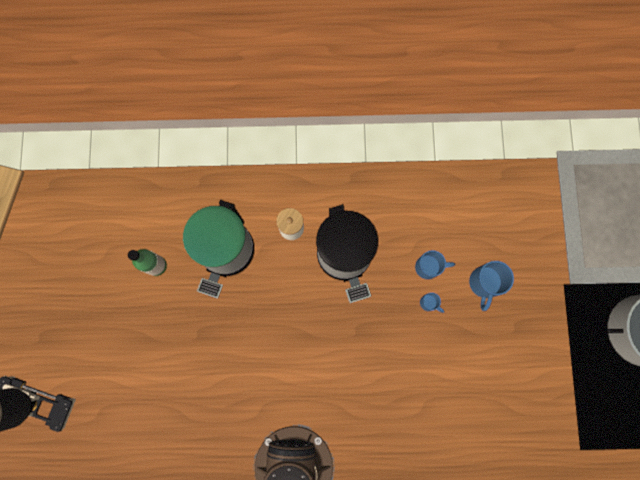

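The scene view shows the green lid at (376,157) with its pedal at (339,155), and the black-lidded bin at (311,270). The top view shows the green lid at (214,237) with its pedal at (210,287), the black bin at (347,240), the canister at (290,223), and the oil at (148,262). There are three mugs at (430,265), (430,302) and (492,280). The middle-sized one is (430,265), and all three are far from the work. The target is the only green-lidded bin, so its pedal is the one at top (210,287).

```bash
cat > h.py <<'E'
import numpy as np,cv2
from scipy.spatial.transform import Rotation as R
def ray(c,u,v):
    K=c["intrinsics"]; d=np.array([(u-K[0,2])/K[0,0],-(v-K[1,2])/K[1,1],-1])
    return np.array(c["eye"]),R.from_euler("xyz",c["orientation"],degrees=True).as_matrix()@d
def plane(c,u,v,z):
    o,d=ray(c,u,v); return o+d*(z-o[2])/d[2]
def tri(a,b):
    A=[];y=[]
    M=np.zeros((3,3));w=np.zeros(3)
    for o,d in(a,b):
        d=d/np.linalg.norm(d);P=np.eye(3)-np.outer(d,d);M+=P;w+=P@o
    return np.linalg.solve(M,w)
E
python3 - <<'E'
from h import *
C={n:dict(np.load(n+"0.npz")) for n in("top","scene")}
roi={"top":(180,200,260,310),"scene":(315,120,420,220)}
pd={"top":(190,272,230,304),"scene":(324,140,352,170)}
P={}
for n,c in C.items():
    im=c["pixels"];hsv=cv2.cvtColor(im,cv2.COLOR_RGB2HSV)
    def big(m,b):
        z=np.zeros_like(m);z[b[1]:b[3],b[0]:b[2]]=m[b[1]:b[3],b[0]:b[2]]
        k,_=cv2.findContours(z,cv2.RETR_EXTERNAL,cv2.CHAIN_APPROX_NONE);return max(k,key=cv2.contourArea)
    g=big(cv2.inRange(hsv,(60,90,40),(95,255,255)),roi[n])
    (u,v),ax,an=cv2.fitEllipse(g);print(n,"lid px",u,v,ax,plane(c,u,v,.235))
    p=big(cv2.inRange(hsv,(0,0,0),(180,75,255)),pd[n])
    rc=cv2.minAreaRect(p);print("pedal px",rc)
    for q in cv2.boxPoints(rc):print(q,plane(c,*q,.051).round(4))
    P[n]=(ray(c,*rc[0]),ray(c,u,v));print("pad@51",plane(c,*rc[0],.051))
    x0,y0,x1,y1=roi[n];cr=cv2.resize(im[y0:y1,x0:x1],None,fx=5,fy=5,interpolation=cv2.INTER_CUBIC)
    cv2.polylines(cr,[((cv2.boxPoints(rc)-[x0,y0])*5).astype(int)],True,(255,0,0));cv2.imwrite(f"pics/crop_{n}.png",cr[:,:,::-1])
print("tri pad",tri(P["top"][0],P["scene"][0]),"lid",tri(P["top"][1],P["scene"][1]))
E
```

```text
top lid px 213.85556030273438 235.85794067382812 (58.4621467590332, 61.28850555419922) [0.66569676 0.20301385 0.235     ]
pedal px ((212.6000213623047, 281.300048828125), (22.807893753051758, 31.304948806762695), 26.56505012512207)
[195.40002 290.20004] [0.533  0.2944 0.051 ]
[209.40002 262.20004] [0.6194 0.2525 0.051 ]
[229.80002 272.40005] [0.5861 0.1887 0.051 ]
[215.80002 300.40005] [0.5003 0.231  0.051 ]
pad@51 [0.5594783  0.24171271 0.051     ]
scene lid px 375.9757995605469 155.5858154296875 (53.54823684692383, 59.11874008178711) [0.66770873 0.19484681 0.235     ]
pedal px ((338.2974853515625, 154.17135620117188), (22.449970245361328, 29.15997886657715), 2.0454084873199463)
[326.55927 168.34142] [0.524  0.1844 0.051 ]
[327.60004 139.20003] [0.4821 0.2796 0.051 ]
[350.0357 140.0013] [0.548  0.3088 0.051 ]
[348.99493 169.14268] [0.5887 0.213  0.051 ]
pad@51 [0.5359122  0.24598172 0.051     ]
tri pad [0.54929346 0.22735659 0.09813565] lid [0.66722823 0.20461191 0.21989218]
```

View pics/crop_top.png

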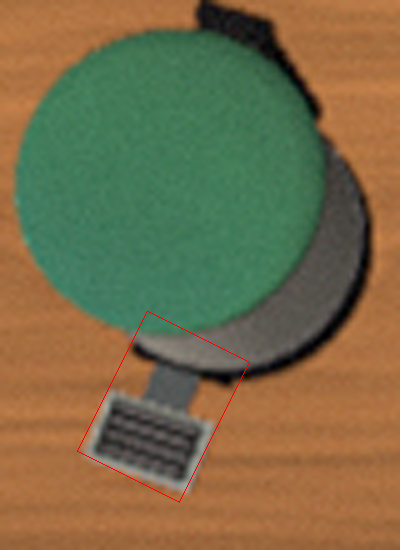

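The top crop shows the plate's corners at about (112,390), (215,422), (187,490) and (82,458) in crop pixels, so its centre is about px (209.7,288). The fitted box also took in the shell, so I will mask the plate with a polygon.

View pics/crop_scene.png

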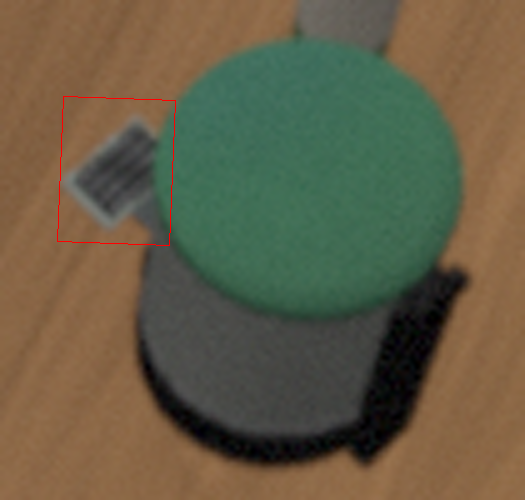

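```bash
python3 - <<'E'
from h import *
from plant import sensors
c=dict(np.load("top0.npz"))
hsv=cv2.cvtColor(c["pixels"],cv2.COLOR_RGB2HSV)
m=cv2.inRange(hsv,(0,0,0),(180,85,255));w=np.zeros_like(m)
cv2.fillPoly(w,[np.array([[200,277.6],[226,284],[219,303],[192,295]]).round().astype(int)],255)
m&=w
m=cv2.morphologyEx(m,cv2.MORPH_CLOSE,np.ones((3,3)))
k,_=cv2.findContours(m,0,1);k=max(k,key=cv2.contourArea);rc=cv2.minAreaRect(k);print(rc)
b=cv2.boxPoints(rc);W=np.array([plane(c,*q,.051) for q in b]);print(W.round(4),np.linalg.norm(W[0]-W[1]),np.linalg.norm(W[1]-W[2]))
pad=plane(c,*rc[0],.051);print("pad",pad)
L=np.array([.667,.2045,0]);d=(L-pad)[:2];print("pad->lid",d,np.linalg.norm(d),np.degrees(np.arctan2(d[1],d[0])))
E
```

```text
((209.55001831054688, 287.3500061035156), (22.76839828491211, 15.495160102844238), 18.43494987487793)
[[0.5302 0.2916 0.051 ]
 [0.5755 0.2773 0.051 ]
 [0.5517 0.2101 0.051 ]
 [0.5066 0.2247 0.051 ]] 0.047484214305113015 0.07130883077898242
pad [0.5409254  0.25087598 0.051     ]
pad->lid [ 0.1260746  -0.04637598] 0.13433367811542626 -20.19582081720087
```

The plate is at (0.541, 0.251) and measures 47×71 mm. It is 134 mm from the lid centre, which matches the given 136, and the bin yaw of -20° matches the tool yaw. I'll press about 9 mm outboard of the pad middle, at (0.5325, 0.254). That is a tool shift of x +0.414, y +0.254.

Request:
drive_tool --rows '[{"fingers":-1,"x":0.042,"y":0.026,"z":0},{"fingers":-1,"x":0.088,"y":0.054,"z":0},{"fingers":-1,"x":0.135,"y":0.083,"z":0},{"fingers":-1,"x":0.182,"y":0.112,"z":0},{"fingers":-1,"x":0.23,"y":0.141,"z":0},{"fingers":-1,"x":0.277,"y":0.17,"z":0},{"fingers":-1,"x":0.324,"y":0.199,"z":0},{"fingers":-1,"x":0.37,"y":0.227,"z":0},{"fingers":-1,"x":0.414,"y":0.254,"z":0},{"fingers":-1,"x":0.414,"y":0.254,"z":0}]' --newtons 20

```text
invalid input
```

Request:
drive_tool --rows '[{"fingers":-1,"x":0.042,"y":0.026,"z":0,"spin":0},{"fingers":-1,"x":0.088,"y":0.054,"z":0,"spin":0},{"fingers":-1,"x":0.135,"y":0.083,"z":0,"spin":0},{"fingers":-1,"x":0.182,"y":0.112,"z":0,"spin":0},{"fingers":-1,"x":0.23,"y":0.141,"z":0,"spin":0},{"fingers":-1,"x":0.277,"y":0.17,"z":0,"spin":0},{"fingers":-1,"x":0.324,"y":0.199,"z":0,"spin":0},{"fingers":-1,"x":0.37,"y":0.227,"z":0,"spin":0},{"fingers":-1,"x":0.414,"y":0.254,"z":0,"spin":0},{"fingers":-1,"x":0.414,"y":0.254,"z":0,"spin":0}]' --newtons 20

```text
time_s: 1.35
tcp_pos: [0.5343, 0.2513, 0.2449]
eef_rot: [179.9, 0.0, -20.2]
contact_force: [-0.1, 0.9, -0.4]
gripper_width: 0.0007
gripper_force: 0.0
```

Request:
drive_tool --rows '[{"fingers":-1,"x":0,"y":0,"z":0.025,"spin":0},{"fingers":-1,"x":0,"y":0,"z":0.06,"spin":0},{"fingers":-1,"x":0,"y":0,"z":0.095,"spin":0},{"fingers":-1,"x":0,"y":0,"z":0.125,"spin":0},{"fingers":-1,"x":0,"y":0,"z":0.145,"spin":0},{"fingers":-1,"x":0,"y":0,"z":0.16,"spin":0},{"fingers":-1,"x":0,"y":0,"z":0.16,"spin":0}]'

```text
time_s: 2.22
tcp_pos: [0.5323, 0.254, 0.0845]
eef_rot: [179.9, 0.1, -20.0]
contact_force: [0.4, 0.3, 0.4]
gripper_width: 0.0003
gripper_force: 0.0
```

```bash
python3 - <<'E'
from plant import sensors,cams
import cv2,numpy as np
print(sensors.get_state()["tcp_pos"],sensors.get_state()["contact_force"])
a=cams.capture("top")["pixels"][200:320,160:280];b=cams.capture("scene")["pixels"][100:220,300:420]
im=np.hstack([cv2.resize(q,(400,400),interpolation=cv2.INTER_CUBIC) for q in(a,b)])
cv2.imwrite("pics/app.png",im[:,:,::-1])
E
```

```text
[0.53226711 0.25399432 0.08451826] [0.42389104 0.30984305 0.35367058]
```

View pics/app.png

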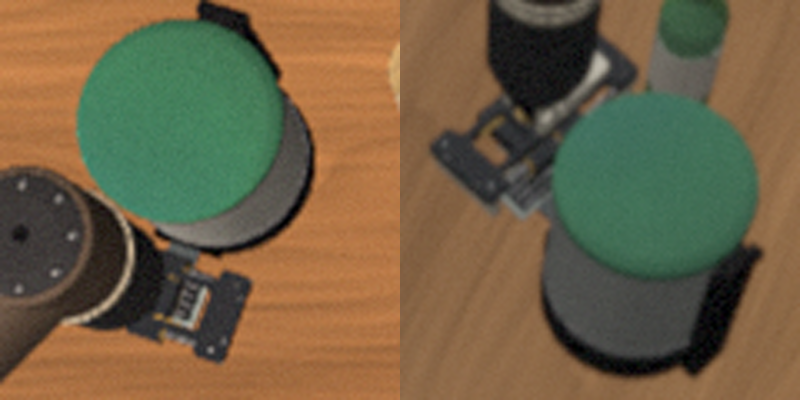

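The picture shows the closed fingers over the outer half of the pedal plate (left panel, about (185,305)). The gripper is clear of the lid and shell. I'll press gently.

Request:
drive_tool --rows '[{"fingers":-1,"x":0,"y":0,"z":0.008,"spin":0},{"fingers":-1,"x":0,"y":0,"z":0.013,"spin":0},{"fingers":-1,"x":0,"y":0,"z":0.016,"spin":0},{"fingers":-1,"x":0,"y":0,"z":0.019,"spin":0},{"fingers":-1,"x":0,"y":0,"z":0.022,"spin":0},{"fingers":-1,"x":0,"y":0,"z":0.025,"spin":0},{"fingers":-1,"x":0,"y":0,"z":0.025,"spin":0}]'

```text
time_s: 3.2
tcp_pos: [0.5328, 0.2542, 0.0607]
eef_rot: [180.0, 0.0, -20.0]
contact_force: [-3.1, 0.4, 4.9]
gripper_width: 0.0006
gripper_force: 2.2
```

Request:
drive_tool --rows '[{"fingers":-1,"x":0,"y":0,"z":0.003,"spin":0},{"fingers":-1,"x":0,"y":0,"z":0.006,"spin":0},{"fingers":-1,"x":0,"y":0,"z":0.009,"spin":0},{"fingers":-1,"x":0,"y":0,"z":0.012,"spin":0},{"fingers":-1,"x":0,"y":0,"z":0.015,"spin":0},{"fingers":-1,"x":0,"y":0,"z":0.0175,"spin":0},{"fingers":-1,"x":0,"y":0,"z":0.0175,"spin":0}]'

```text
time_s: 4.08
tcp_pos: [0.5331, 0.2541, 0.0429]
eef_rot: [180.0, -0.0, -20.0]
contact_force: [-0.2, 0.9, 2.1]
gripper_width: 0.0002
gripper_force: 0.7
```

Force is 2 N with the tip at z 0.024, so the pedal is nearly down. I'll go a little further to find the stop.

Request:
drive_tool --rows '[{"fingers":-1,"x":0,"y":0,"z":0.001,"spin":0},{"fingers":-1,"x":0,"y":0,"z":0.002,"spin":0},{"fingers":-1,"x":0,"y":0,"z":0.002,"spin":0}]'

```text
time_s: 4.45
tcp_pos: [0.5332, 0.2542, 0.0423]
eef_rot: [-180.0, -0.0, -20.0]
contact_force: [-4.8, -0.2, 12.6]
gripper_width: 0.0004
gripper_force: 6.8
```

```bash
python3 - <<'E'
from plant import sensors,cams
import cv2,numpy as np
a=cams.capture("top")["pixels"][180:320,140:280];b=cams.capture("scene")["pixels"][80:220,300:440]
im=np.hstack([cv2.resize(q,(400,400),interpolation=cv2.INTER_CUBIC) for q in(a,b)])
cv2.imwrite("pics/open.png",im[:,:,::-1])
E
```

```text
(no output)
```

View pics/open.png

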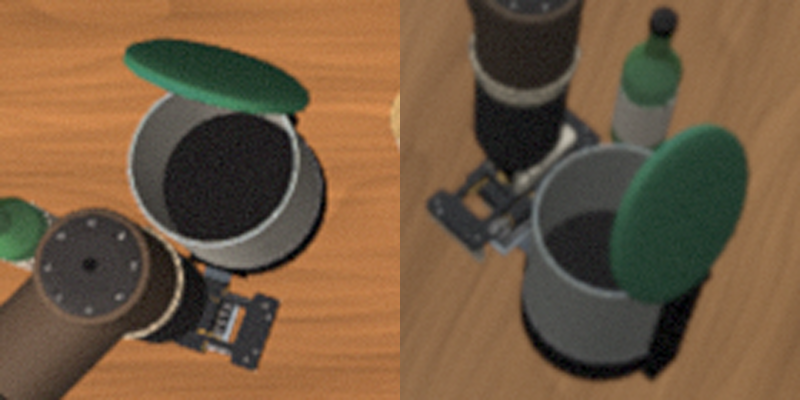

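The lid stands nearly upright (left panel, about (215,75)) and the force has jumped to 12.6 N, so the pedal is at its stop. Now I'll hold for over three seconds.

Request:
drive_tool --rows '[{"fingers":-1,"x":0,"y":0,"z":0,"spin":0},{"fingers":-1,"x":0,"y":0,"z":0,"spin":0},{"fingers":-1,"x":0,"y":0,"z":0,"spin":0},{"fingers":-1,"x":0,"y":0,"z":0,"spin":0},{"fingers":-1,"x":0,"y":0,"z":0,"spin":0},{"fingers":-1,"x":0,"y":0,"z":0,"spin":0},{"fingers":-1,"x":0,"y":0,"z":0,"spin":0},{"fingers":-1,"x":0,"y":0,"z":0,"spin":0},{"fingers":-1,"x":0,"y":0,"z":0,"spin":0},{"fingers":-1,"x":0,"y":0,"z":0,"spin":0}]'

```text
time_s: 5.8
tcp_pos: [0.5332, 0.2542, 0.0423]
eef_rot: [-180.0, -0.0, -20.0]
contact_force: [-5.3, -0.5, 13.6]
gripper_width: 0.0002
gripper_force: 6.8
```

Request:
drive_tool --rows '[{"fingers":-1,"x":0,"y":0,"z":0,"spin":0},{"fingers":-1,"x":0,"y":0,"z":0,"spin":0},{"fingers":-1,"x":0,"y":0,"z":0,"spin":0},{"fingers":-1,"x":0,"y":0,"z":0,"spin":0},{"fingers":-1,"x":0,"y":0,"z":0,"spin":0},{"fingers":-1,"x":0,"y":0,"z":0,"spin":0},{"fingers":-1,"x":0,"y":0,"z":0,"spin":0},{"fingers":-1,"x":0,"y":0,"z":0,"spin":0},{"fingers":-1,"x":0,"y":0,"z":0,"spin":0},{"fingers":-1,"x":0,"y":0,"z":0,"spin":0}]'

```text
time_s: 7.05
tcp_pos: [0.5332, 0.2542, 0.0423]
eef_rot: [-180.0, -0.0, -20.0]
contact_force: [-4.9, 0.1, 13.7]
gripper_width: 0.0001
gripper_force: 6.8
```

Request:
drive_tool --rows '[{"fingers":-1,"x":0,"y":0,"z":0,"spin":0},{"fingers":-1,"x":0,"y":0,"z":0,"spin":0},{"fingers":-1,"x":0,"y":0,"z":0,"spin":0},{"fingers":-1,"x":0,"y":0,"z":0,"spin":0},{"fingers":-1,"x":0,"y":0,"z":0,"spin":0},{"fingers":-1,"x":0,"y":0,"z":0,"spin":0},{"fingers":-1,"x":0,"y":0,"z":0,"spin":0},{"fingers":-1,"x":0,"y":0,"z":0,"spin":0},{"fingers":-1,"x":0,"y":0,"z":0,"spin":0},{"fingers":-1,"x":0,"y":0,"z":0,"spin":0}]'

```text
time_s: 8.3
tcp_pos: [0.5332, 0.2542, 0.0423]
eef_rot: [-180.0, -0.0, -20.0]
contact_force: [-5.6, -0.2, 13.5]
gripper_width: 0.0004
gripper_force: 6.8
```

Held for about 4 s. Now I'll ease it up at about 12 mm/s, which is about 0.5 rad/s at the lid.

Request:
drive_tool --rows '[{"fingers":-1,"x":0,"y":0,"z":-0.0015,"spin":0},{"fingers":-1,"x":0,"y":0,"z":-0.003,"spin":0},{"fingers":-1,"x":0,"y":0,"z":-0.0045,"spin":0},{"fingers":-1,"x":0,"y":0,"z":-0.006,"spin":0},{"fingers":-1,"x":0,"y":0,"z":-0.0075,"spin":0},{"fingers":-1,"x":0,"y":0,"z":-0.009,"spin":0},{"fingers":-1,"x":0,"y":0,"z":-0.0105,"spin":0},{"fingers":-1,"x":0,"y":0,"z":-0.012,"spin":0},{"fingers":-1,"x":0,"y":0,"z":-0.0135,"spin":0},{"fingers":-1,"x":0,"y":0,"z":-0.015,"spin":0}]'

```text
time_s: 9.55
tcp_pos: [0.5331, 0.2542, 0.0563]
eef_rot: [-180.0, -0.0, -20.0]
contact_force: [-0.7, -0.1, 3.6]
gripper_width: 0.0005
gripper_force: 1.9
```

Request:
drive_tool --rows '[{"fingers":-1,"x":0,"y":0,"z":-0.001,"spin":0},{"fingers":-1,"x":0,"y":0,"z":-0.002,"spin":0},{"fingers":-1,"x":0,"y":0,"z":-0.003,"spin":0},{"fingers":-1,"x":0,"y":0,"z":-0.004,"spin":0},{"fingers":-1,"x":0,"y":0,"z":-0.005,"spin":0},{"fingers":-1,"x":0,"y":0,"z":-0.006,"spin":0},{"fingers":-1,"x":0,"y":0,"z":-0.007,"spin":0},{"fingers":-1,"x":0,"y":0,"z":-0.008,"spin":0},{"fingers":-1,"x":0,"y":0,"z":-0.009,"spin":0},{"fingers":-1,"x":0,"y":0,"z":-0.01,"spin":0}]'

```text
time_s: 10.8
tcp_pos: [0.5331, 0.2542, 0.0662]
eef_rot: [-180.0, -0.0, -20.0]
contact_force: [2.9, -1.7, 4.0]
gripper_width: 0.0007
gripper_force: 2.2
```

Request:
drive_tool --rows '[{"fingers":-1,"x":0,"y":0,"z":-0.0007,"spin":0},{"fingers":-1,"x":0,"y":0,"z":-0.0014,"spin":0},{"fingers":-1,"x":0,"y":0,"z":-0.0021,"spin":0},{"fingers":-1,"x":0,"y":0,"z":-0.0028,"spin":0},{"fingers":-1,"x":0,"y":0,"z":-0.0035,"spin":0},{"fingers":-1,"x":0,"y":0,"z":-0.0042,"spin":0},{"fingers":-1,"x":0,"y":0,"z":-0.0049,"spin":0},{"fingers":-1,"x":0,"y":0,"z":-0.0056,"spin":0},{"fingers":-1,"x":0,"y":0,"z":-0.0063,"spin":0},{"fingers":-1,"x":0,"y":0,"z":-0.007,"spin":0}]'

```text
time_s: 12.05
tcp_pos: [0.5318, 0.2536, 0.0723]
eef_rot: [179.9, 0.1, -20.0]
contact_force: [-0.6, 0.5, 0.8]
gripper_width: 0.0003
gripper_force: 0.0
```

Contact is gone with the pedal up. I'll lift away and check.

Request:
drive_tool --rows '[{"fingers":-1,"x":0,"y":0,"z":-0.005,"spin":0},{"fingers":-1,"x":-0.01,"y":0,"z":-0.02,"spin":0},{"fingers":-1,"x":-0.03,"y":0,"z":-0.045,"spin":0},{"fingers":-1,"x":-0.05,"y":0,"z":-0.075,"spin":0},{"fingers":-1,"x":-0.07,"y":0,"z":-0.105,"spin":0},{"fingers":-1,"x":-0.085,"y":0,"z":-0.13,"spin":0},{"fingers":-1,"x":-0.09,"y":0,"z":-0.14,"spin":0},{"fingers":-1,"x":-0.09,"y":0,"z":-0.14,"spin":0}]'

```text
time_s: 13.05
tcp_pos: [0.4482, 0.2852, 0.2139]
eef_rot: [-179.9, -0.0, -19.9]
contact_force: [-0.7, -0.5, -0.7]
gripper_width: 0.0007
gripper_force: 0.0
```

```bash
python3 - <<'E'
from h import *
from plant import sensors,cams
for n,b in(("top",(150,190,280,320)),("scene",(315,120,420,220))):
    for nm,c in(("before",dict(np.load(n+"0.npz"))),("now",cams.capture(n))):
        z=cv2.inRange(cv2.cvtColor(c["pixels"],cv2.COLOR_RGB2HSV),(60,90,40),(95,255,255))[b[1]:b[3],b[0]:b[2]]
        k,_=cv2.findContours(z,0,1);print(n,nm,cv2.fitEllipse(max(k,key=cv2.contourArea)))
    cv2.imwrite(f"pics/end_{n}.png",c["pixels"][:,:,::-1])
E
```

```text
top before ((63.85555648803711, 45.857933044433594), (58.4621467590332, 61.28850555419922), 55.82038879394531)
top now ((63.877506256103516, 45.82363510131836), (58.45600128173828, 61.380313873291016), 56.71103286743164)
scene before ((60.97578811645508, 35.5858154296875), (53.54823684692383, 59.11874008178711), 97.8501205444336)
scene now ((61.04908752441406, 35.56486892700195), (53.5172119140625, 59.296810150146484), 97.3082275390625)
```

View pics/end_scene.png

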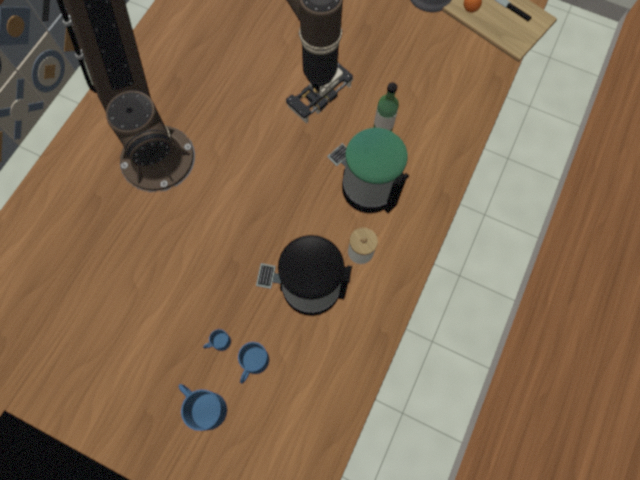

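The lid is shut at (376,156), within 0.1 px of where it started. The pedal is up at (339,155), everything else is unmoved, and the hand is clear.

```bash
python3 -c "
from plant import r
print(r.close_job())"
```

```text
the job is handed in; nothing more can be done
None
```

The green bin's pedal was pressed to its stop and the lid held wide open for about 4 s, then eased shut; the hand is clear, the pictures show nothing displaced, and the job is handed in (no verdict was returned).

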